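Clamp the fitting and slide the carriage to its detent

ROBOT

A 6-joint arm with a two-finger parallel gripper is mounted at the origin on the work surface; the furniture and walls round the work are solid. World frame = base frame: x ahead of the robot, y to its left, z up, the work surface at z = 0. Lengths are in mm, angles in rad, forces in N, time in s.
With the tool pointing down it reaches from about 300 to 775 mm from the base axis. Payload 14.6 kg.
Tool frame: the origin (TCP) lies at the very end of the fingers, on their centre line; the grasp point (between the pads) lies 19 mm behind it; z points along the fingers, y is the line along which they close (so a half turn about z gives the same grasp; the last joint's range is limited). The gripper opens to 94 mm and grips with 3 to 60 N. Pads are 16 mm wide; open, the fingers measure 119 mm over their backs; the gripper's body (75 mm by 177 mm) begins 78 mm behind the grasp point.
Start: joints at [-1.293, 0.3, 1.521, -0, 1.321, -0.067], TCP at [185.897, -517.621, 205.446] pointing down, gripper open.
Joint ranges: [-3.03, 3.03], [-0.79, 2.21], [0.23, 2.52], [-1.04, 4.18], [0, 3.07], [-2.55, 2.55]. Speed limits (rad/s): [2.22, 2.22, 2.57, 3.14, 3.14, 3.14].

INTERFACE

Orientations are given as [roll, pitch, yaw] about the fixed x, y, z axes, in that order (R = Rz(yaw) Ry(pitch) Rx(roll)).
In Python, from cell import read_state, viewer, manip, models gives the robot as it stands.
- The arm moves only by the tool carry_out, never from a script. Its argument "deltas" is a list of rows, each an object with "dp": the shift along the tool's x, y, z in mm, a list of three; "roll": the turn about the tool's z in degrees; "gripper": the opening, from -1 (shut) to 1 (fully open), so that 0 is half open. In form: [{"dp": [tx, ty, tz], "roll": roll, "gripper": gripper}, ...]. A call has 1 to 12 rows; each row is the pose to reach, as a shift and turn from the pose commanded when the call began, along the tool's axes at that moment; what a row does not reach only later rows make up. A row lasts 1/12 s, in which the tool goes at most 41.7 mm and 7.16 degrees, less where a joint would pass 70% of its speed; a pose out of reach is approached as far as the arm can. A call with a gripper value outside its range is refused whole. The fingers move at their own pace and stop on an object; "newtons" is the grip in N (left out, the last holds). Time passes only in rows, so rows that repeat a pose let the fingers close. It gives the time, the measured TCP pose, the force, the opening and the grip force at its end, in the units of the state.
- read_state(): the state, without advancing time (a new reading comes with each control period).
- viewer.camera(name): name is "scene" or "top" or "wrist"; returns the picture (400x640x3 uint8, red, green, blue); there is no depth.
- viewer.camera_params(name): a dict with "fovy" (degrees; the focal length in pixels is half the picture's height over the tangent of half this angle, whatever the lens; pixels are square), "cx", "cy" (the principal point, pixels), "k1" (the pictures are not rectified: a ray, as slopes to the right and down, at radius r is drawn at 1 + k1 r^2 times it, then the intrinsics apply), "eye" and "attitude" of the camera in the world; the wrist camera has in their place "T_tool_cam" (4x4, takes a point from camera to tool coordinates, whose origin is the TCP and whose axes are the flange's). Camera axes: x right, y up, looking along -z (the intrinsics and any distortion apply to the point x, -y, -z); pixel columns grow to the right and rows downward; lengths in mm; the calibration is good to about 2 mm. A picture is of the moment at which its call begins: read the wrist's pose just before it. camera_params takes no time and is no camera call.
- manip.sign_off(): hands the job in; it is judged then, once.
Trained networks look in the newest picture that a camera, given by its name, has taken for a name from the list of things; names that differ only in an ending like _2 or _b are one class to them, and where a whole thing is asked for, a point or a joint stands for the part that bears it (a point fixed in the world has none). Each returns a list of dicts, best first, with "p" (0 to 1); they miss things now and then, are a little off and sometimes report something else, mostly with a low value. They report only what shows in the picture. A call takes as long as a camera call. They do not tell look-alikes from the thing itself.
- models.cut_out(camera, label): "region" (400x640 bool, what is visible of it) and "box" ([left, top, right, bottom] in pixels, round what is visible of it).
The state is a dict: "clock": time; "joints": joint angles; "qd": joint speeds; "effort": joint torques, N m; "eef_pos": TCP position; "eef_rot": TCP orientation; "wrist_force": force on the tool from outside, world axes, zero at the start; "moment": the same for the moment, N m; "finger_gap": finger opening in mm; "finger_force": force on a finger pad.
Only numpy, scipy, OpenCV 4.12 (cv2) and the standard library are available. Lean on these libraries where they do the work, as an engineer would, in place of code of your own. Each camera call takes 0.05 s, during which the arm holds its last target. There are 200 camera calls.

TASK

Swing the clamp lever on the carriage fully down onto the brass fitting. Then take the carriage by its upright black handle and slide it along the rail to the left until its spring ball clicks into the notch, and finish there: the program ends still gripping the handle, with the ball resting in the notch and the clamp still shut. Leave the chisel and the tape measure on the bench alone.

Things in the scene. Friction and masses are not known exactly. Their poses are not given: they have to be found in the camera images.
- lever_hinge (a point): Hinge pin of the clamp lever, far side of the carriage, 92 mm above the bench; the hinge line runs along the rail. Lever: flat bar 14 mm wide, 10 mm thick, hinge in mid-thickness; free end 114 mm from the hinge. The point turns with the lever: -x points along it from hinge to free end, y is the hinge line (rail direction, to the left), z is normal to its upper face.
- lever_end (a point): Middle of the upper face of the black grip on the lever's free end, 94 mm from the hinge. The grip is 20 mm wide, 14 mm thick, 40 mm long. Axes as lever_hinge. Nothing stands beside it.
- clamp_lever (a joint): Lever angle (rad). 0 = shut: level over the brass fitting, free end towards the robot; grows as the free end lifts (starts at 0.7 to 1.15, leaning up and back; at most 1.3). Friction of about 0.12 N m keeps it where it is left; pressing the grip down with about 2 to 5 N shuts it. Stop at -0.02.
- handle_grip (a point): Grip point in the middle of the carriage's upright black handle plate, 20 mm below its top, 78 mm above the bench. Plate: 12 mm thick along the rail, 32 mm wide across it, 62 mm tall from the deck. y: sliding direction (along the rail, to the left); x: across it, away from the robot; z up. The lever is 78 mm to its left; 38 mm or more are free on both sides above 56 mm over the bench.
- carriage (a joint): Carriage position on its rail (m): 0 at the start (right end of travel), growing to the left (handle_grip's +y) to 0.15 at the end stop. The notch differs each time, somewhere between 0.055 and 0.125. Sliding friction about 2 N. The carriage (deck 134 mm across, 140 mm along the rail) cannot lift or turn.
- plunger (a joint): How far the spring plunger has sunk (m): 0 while its 12 mm ball rides on the flat strip beside the rail, about 0.0028 when it lies in the notch (an 8 mm gap in the strip). The ball starts to sink about 4 mm before the notch's centre and draws the carriage into it with up to 5 N; then it takes about 12 to 15 N to push it out either way.
- plunger_top (a point): Top of the plunger's 10 mm steel button in a dark collar on the near side of the deck, 40 mm left of the handle along the rail and 52 mm nearer the robot; 46 mm above the bench, 2.8 mm lower with the ball in the notch. A small upright steel tab (8 mm wide, 20 mm high), just clear of the deck's near edge, marks the notch: the button is then abreast of it.
- fitting_centre (a point): Centre (half-way up) of the loose brass pipe fitting, 38 x 43 mm and 42 mm tall, that stands upright in the square socket on the carriage. The shut lever lies over it. z up.
- socket_floor (a point): Centre of the floor of the square socket (36 mm wide, 12 mm deep) in which the brass fitting stands, 40 mm above the bench; the socket block's top is 52 mm above the bench. Axes as handle_grip.
- tape_measure: Loose tape measure, 32 x 84 x 65 mm, on the bench; leave it alone. Origin: centre of its underside.
- chisel: Loose cold chisel lying on the bench to the right of the slide, 165 x 22 x 15 mm; leave it alone. Origin: centre of its underside.
There are look-alikes about, which are no part of the job. What is shaped like the part that bears fitting_centre but orange is not meant.

How it is judged:
By the outcome, as a careful person would: the job done as asked, in the order asked, and still so for the second after the job is handed in, while the arm keeps its last pose, push and grip.
It also fails if it takes over 51 s, if anything falls off the work surface, if the arm or the gripper's body presses on something with over 40 N, if the wrist force passes 120 N, or if a joint passes its speed limit or range.

## Working session

There is one attempt and no reset: what is moved stays moved. The work goes in short steps, Python scripts to look and compute and a tool call to move; the robot and the scene stay as the last step left them, time stands still between calls to the robot, and variables do not carry over. Pictures are saved under pics/ and viewed, at most 10 in all, crops included, and the job is handed in when it is done.

Besides the shell and the picture viewer there is one more tool, called after "Request:" as name([rows], argument=value, ...), one row to a line, values as JSON. carry_out: Moves the arm, as the interface text tells. Its arguments: {"type":"object","properties":{"deltas":{"type":"array"},"newtons":{"type":"number"}},"required":["deltas"]}

```bash
mkdir -p pics; ls; cat > h.py <<'E'
import numpy as np, cv2
from cell import read_state, viewer, manip, models
from scipy.spatial.transform import Rotation as R
def K(p):
    f=200/np.tan(np.radians(p['fovy'])/2); return f,p['cx'],p['cy'],p['k1']
def pose(name):
    p=viewer.camera_params(name)
    if name=='wrist':
        s=read_state(); T=np.eye(4); T[:3,:3]=R.from_euler('xyz',s['eef_rot']).as_matrix(); T[:3,3]=s['eef_pos']
        T=T@np.array(p['T_tool_cam']); return p,T[:3,:3],T[:3,3]
    a=np.array(p['attitude'])
    M=a if a.shape==(3,3) else R.from_euler('xyz',a).as_matrix()
    return p,M,np.array(p['eye'])
def ray(name,u,v,P=None):
    p,M,e=P or pose(name); f,cx,cy,k=K(p)
    d=np.array([(u-cx)/f,(v-cy)/f]); x=d.copy()
    for _ in range(30): x=d/(1+k*(x@x))
    return e, M@np.array([x[0],-x[1],-1.])
def at_z(name,u,v,z,P=None):
    e,d=ray(name,u,v,P); return e+d*(z-e[2])/d[2]
def proj(name,X,P=None):
    p,M,e=P or pose(name); f,cx,cy,k=K(p)
    c=M.T@(np.array(X,float)-e); x=np.array([c[0],-c[1]])/-c[2]; x=x*(1+k*(x@x)); return x*f+[cx,cy]
E
python3 - <<'E'
from h import *
s=read_state(); print(s)
for n in ('scene','top'):
    print(n,viewer.camera_params(n)); cv2.imwrite(f'pics/{n}0.png',viewer.camera(n)[:,:,::-1])
    for l in ('lever_end','lever_hinge','handle_grip','fitting_centre','plunger_top','tape_measure','chisel','carriage'):
        for r in models.cut_out(n,l):
            m=r['region']; ys,xs=np.nonzero(m); print(n,l,round(r['p'],2),np.round(r['box']),len(xs),xs.mean().round(1),ys.mean().round(1))
E
```

```text
pics
{'clock': 0.0, 'joints': array([-1.29259497e+00,  3.00466271e-01,  1.52158577e+00,  7.52707495e-06,
        1.32069490e+00, -6.66296010e-02]), 'qd': array([ 6.47571535e-05,  5.48116246e-04,  1.41258440e-03, -9.26151710e-04,
        2.90492883e-03,  3.62504704e-04]), 'effort': array([-2.45291681e-03, -5.31799829e+01, -3.52734232e+01,  7.06996978e-02,
        2.44003697e-02, -9.76359252e-05]), 'eef_pos': array([ 185.83191412, -517.37477545,  204.88699683]), 'eef_rot': array([-3.14044142e+00, -8.41269588e-05,  3.44829043e-01]), 'wrist_force': array([ 0.03679512, -0.01360356,  1.08556221]), 'moment': array([-0.01450733, -0.02623476,  0.04331999]), 'finger_force': 0.0, 'finger_gap': 94.35132411746099}
scene {'fovy': 46.361810326668675, 'cx': 318.25462575815396, 'cy': 196.19884144999645, 'k1': -0.09596361389645244, 'eye': array([ 69.84625648, 852.3942759 , 648.88030981]), 'attitude': array([ 1.02064008e+00,  1.46169575e-03, -2.67531078e+00])}
scene lever_end 0.49 [260. 160. 292. 190.] 229 275.9 173.2
scene lever_hinge 0.72 [262. 157. 291. 186.] 234 276.5 172.7
scene handle_grip 0.6 [2
[... 169 characters left out ...]
e tape_measure 0.69 [301. 264. 341. 312.] 1189 319.9 285.6
scene chisel 0.55 [394. 166. 405. 195.] 150 400.0 178.7
top {'fovy': 46.652618457022136, 'cx': 322.8042671363457, 'cy': 200.2020178520877, 'k1': -0.03946274583615071, 'eye': array([ 371.80488711,   12.56091225, 1198.10790417]), 'attitude': array([ 0.10195668,  0.01479774, -1.56544607])}
top lever_end 0.66 [305. 146. 318. 171.] 232 307.7 158.4
top lever_hinge 0.75 [306. 144. 314. 171.] 217 307.6 159.3
top handle_grip 0.79 [298. 142. 355. 200.] 2870 325.3 169.9
top fitting_centre 0.72 [200. 189. 215. 204.] 222 205.0 192.8
top tape_measure 0.62 [230. 233. 247. 266.] 443 236.4 247.0
top carriage 0.7 [297. 143. 359. 199.] 2737 325.3 169.7
```

```bash
python3 - <<'E'
import cv2,numpy as np
a=cv2.imread('pics/scene0.png');b=cv2.imread('pics/top0.png')
A=cv2.resize(a[130:330,180:440],(780,600),interpolation=3)
B=cv2.resize(b[110:290,180:420],(800,600),interpolation=3)
cv2.imwrite('pics/a.png',A);cv2.imwrite('pics/b.png',B)
E
```

```text
(no output)
```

View pics/a.png

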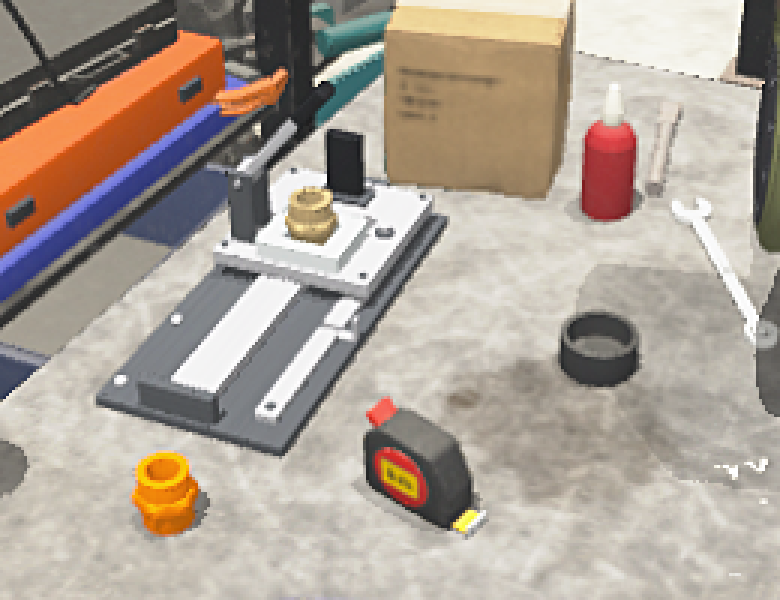

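View pics/b.png

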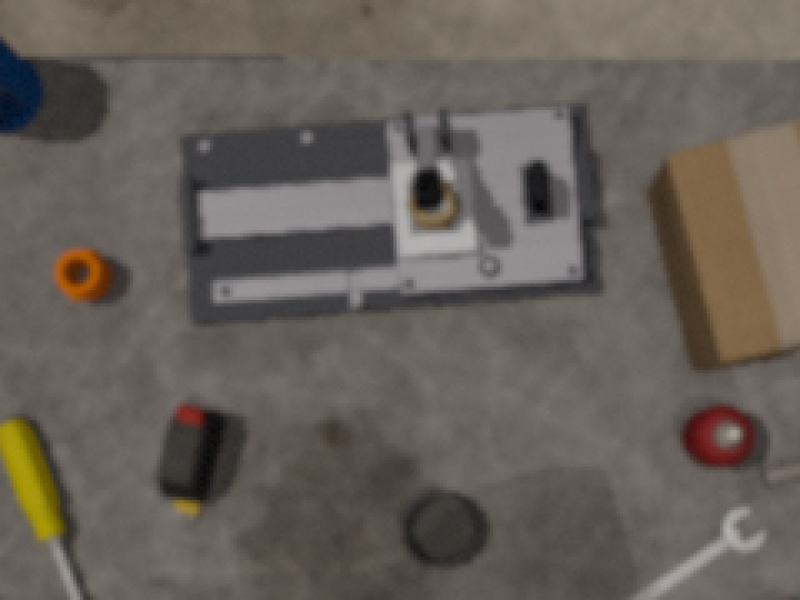

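The scene picture shows the carriage, with the brass fitting at about (284,202) and the black handle at about (295,183). The lever leans up at about (275,172) and the notch tab is at about (294,238). In the top picture the button is at (326,190), the tab at (286,199) and the lever grip at (309,167).

Look-alikes: the orange fitting, at scene (235,294) and top (205,193), is not meant. The brass one in the socket is the right one. The black ring and the tape measure are unrelated.

```bash
python3 - <<'E'
from h import *
b=lambda u,v:(180+u*.3+0,110+v*.3)
a=lambda u,v:(180+u/3,130+v/3)
P=pose('top');S=pose('scene')
for n,uv,z in [('baseFL',(183,137),8),('baseFR',(585,104),8),('baseNL',(193,323),8),('baseNR',(600,291),8),('button',(488,265),46),('tab',(355,294),40),('deckNR',(582,279),40),('deckFR',(577,107),40),('handletop',(537,170),98),('fit',(433,205),82),('ringorange',(82,273),40),('box',(655,190),120),('box',(690,368),0),('chis',(785,470),15),('bottle',(725,430),120)]:
    print(n,at_z('top',*b(*uv),z,P).round(1))
for n,uv,z in [('button',(383,231),46),('handletop',(346,131),98),('tab',(345,312),40),('fit',(310,193),82)]:
    print('S',n,at_z('scene',*a(*uv),z,S).round(1))
# fit handle (x,y), yaw, lever angle
from scipy.optimize import least_squares
def pts(q):
    x,y,w=q[:3]; c,s=np.cos(w),np.sin(w)
    return lambda dx,dy,z:(x+c*dx-s*dy,y+s*dx+c*dy,z)
def res(q):
    T=pts(q); r=[]
    r+=list(proj('top',T(-52,40,46),P)-b(488,265)); r+=list(proj('scene',T(-52,40,46),S)-a(383,231))
    r+=list(proj('top',T(0,0,98),P)-b(537,170)); r+=list(proj('scene',T(0,0,98),S)-a(346,131))
    r+=list(proj('top',T(-52-q[4],40+q[3],q[5]),P)-b(355,294)); r+=list(proj('scene',T(-52-q[4],40+q[3],q[5]),S)-a(345,312))
    return r
s=least_squares(res,[560,0,0,.09*1000,20,40]); print(s.x.round(3),np.round(s.fun,1))
E
```

```text
baseFL [621.9 261.9   8. ]
baseFR [648.8 -53.8   8. ]
baseNL [475.2 250.3   8. ]
baseNR [501.4 -65.1   8. ]
button [516.6  21.4  46. ]
tab [494.9 121.7  40. ]
deckNR [506.9 -49.5  40. ]
deckFR [639.  -45.9  40. ]
handletop [579.2 -14.1  98. ]
fit [556.1  61.5  82. ]
ringorange [510.2 329.7  40. ]
box [561.  -96.8 120. ]
box [ 442.5 -135.1    0. ]
chis [ 364.3 -204.9   15. ]
bottle [ 392.4 -144.3  120. ]
S button [513.   29.9  46. ]
S handletop [572.1 -18.7  98. ]
S tab [491.1 131.3  40. ]
S fit [562.9  56.2  82. ]
[ 5.73264e+02 -1.41430e+01  8.10000e-02  1.02480e+02  1.38870e+01
  3.25930e+01] [-0.  -0.6 -0.3 -2.2  0.   2.4 -1.3  0.7 -0.1 -0.1  0.1  0. ]
```

Request:
carry_out([
  {"dp": [0,0,-42],"roll": 5,"gripper": 1},
  {"dp": [0,0,-84],"roll": 10,"gripper": 1},
  {"dp": [20,-20,-115],"roll": 14.9,"gripper": 1},
  {"dp": [465,-425,-115],"roll": 14.9,"gripper": 1},
  {"dp": [465,-425,-115],"roll": 14.9,"gripper": 1},
  {"dp": [465,-425,-115],"roll": 14.9,"gripper": 1},
  {"dp": [465,-425,-115],"roll": 14.9,"gripper": 1},
  {"dp": [465,-425,-115],"roll": 14.9,"gripper": 1},
  {"dp": [465,-425,-115],"roll": 14.9,"gripper": 1},
  {"dp": [465,-425,-115],"roll": 14.9,"gripper": 1},
  {"dp": [465,-425,-115],"roll": 14.9,"gripper": 1},
  {"dp": [465,-425,-115],"roll": 14.9,"gripper": 1},
])

```text
clock: 1.9
eef_pos: [373.8, -159.2, 320.6]
eef_rot: [3.141, -0.001, 0.085]
wrist_force: [0.6, -0.2, -0.0]
finger_gap: 94.2
finger_force: 0.0
```

```bash
python3 - <<'E'
from h import *
s=read_state(); print(s['clock'],s['eef_pos'],s['eef_rot'])
p=viewer.camera_params('wrist'); print(p)
# projected location of carriage as seen if TCP were at candidate
Rt=R.from_euler('xyz',[np.pi,0,.085]).as_matrix()
for c in [(480,40,320),(440,40,320),(400,50,320),(500,50,300)]:
    T=np.eye(4);T[:3,:3]=Rt;T[:3,3]=c;T=T@np.array(p['T_tool_cam']);Q=(p,T[:3,:3],T[:3,3])
    print(c,[proj('w',X,Q).round() for X in [(573,-14,98),(520,26,46),(495,120,40),(605,65,92),(555,65,170)]])
E
```

```text
1.9 [ 373.7900221  -159.2338247   320.57581898] [ 3.14110058e+00 -8.15791290e-04  8.45075256e-02]
{'fovy': 70.33818764390938, 'cx': 321.12471767221666, 'cy': 200.50363891713937, 'k1': -0.040709350755781075, 'T_tool_cam': array([[-1.52899185e-04,  9.59101023e-01,  2.83063958e-01,
         8.33003351e+01],
       [ 9.99999569e-01, -1.12668682e-04,  9.21910968e-04,
         1.63115004e-01],
       [ 9.16098195e-04,  2.83063977e-01, -9.59100592e-01,
        -1.79783534e+02],
       [ 0.00000000e+00,  0.00000000e+00,  0.00000000e+00,
         1.00000000e+00]])}
(480, 40, 320) [array([367., 113.]), array([332., 146.]), array([273., 157.]), array([311.,  84.]), array([305., 123.])]
(440, 40, 320) [array([370.,  82.]), array([335., 120.]), array([274., 131.]), array([313.,  51.]), array([307.,  85.])]
(400, 50, 320) [array([382.,  50.]), array([344.,  94.]), array([281., 106.]), array([323.,  18.]), array([320.,  46.])]
(500, 50, 300) [array([375., 130.]), array([338., 161.]), array([277., 172.]), array([317.,  99.]), array([312., 143.])]
```

Request:
carry_out([
  {"dp": [133,-198,0],"roll": 0,"gripper": 1},
  {"dp": [133,-198,0],"roll": 0,"gripper": 1},
  {"dp": [133,-198,0],"roll": 0,"gripper": 1},
  {"dp": [133,-198,60],"roll": 0,"gripper": 1},
  {"dp": [133,-198,60],"roll": 0,"gripper": 1},
  {"dp": [133,-198,60],"roll": 0,"gripper": 1},
  {"dp": [133,-198,60],"roll": 0,"gripper": 1},
  {"dp": [133,-198,60],"roll": 0,"gripper": 1},
])

```text
clock: 2.57
eef_pos: [489.1, 48.7, 258.9]
eef_rot: [-3.141, 0.003, 0.088]
wrist_force: [-0.7, -0.1, 0.2]
finger_gap: 93.8
finger_force: 0.0
```

```bash
python3 - <<'E'
from h import *
import pickle
s=read_state(); print(s['clock'],s['eef_pos'],s['eef_rot'])
P=pose('wrist'); pickle.dump(P,open('w1.pkl','wb'))
im=viewer.camera('wrist'); cv2.imwrite('pics/w1.png',im[:,:,::-1])
for l in ('lever_end','lever_hinge','handle_grip','fitting_centre','plunger_top'):
    for r in models.cut_out('wrist',l):
        m=r['region']; ys,xs=np.nonzero(m); print(l,round(r['p'],2),np.round(r['box']),len(xs),xs.mean().round(1),ys.mean().round(1))
cv2.imwrite('pics/w1c.png',cv2.resize(im[20:290,160:520,::-1],(800,600)))
E
```

```text
2.5667 [489.07546115  48.70448503 258.86023917] [-3.14139977e+00  2.77922572e-03  8.75451769e-02]
lever_end 0.83 [302.  69. 327. 152.] 1533 314.1 113.5
lever_hinge 0.56 [304.  67. 326. 155.] 1548 314.0 113.8
handle_grip 0.77 [290.  63. 400. 171.] 10029 344.0 116.1
fitting_centre 0.95 [109. 129. 150. 158.] 914 129.2 142.7
fitting_centre 0.7 [301. 109. 331. 136.] 156 322.0 122.2
plunger_top 0.53 [340. 155. 348. 160.] 41 343.2 158.0
```

View pics/w1c.png

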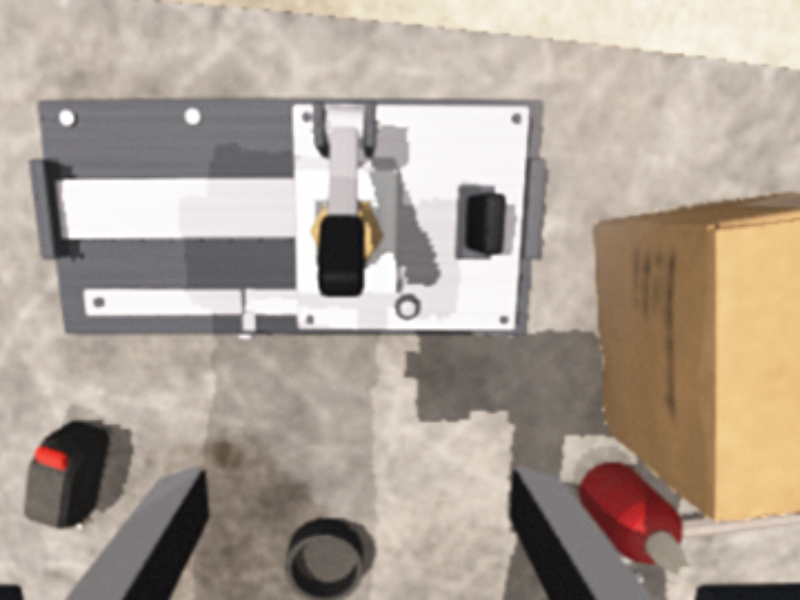

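The close wrist crop shows the brass fitting under the lever, with the black grip at crop (342,255). The handle is at crop (487,225), the button at (407,306) and the notch gap and tab at (245,300–332). The rail runs parallel to the image rows, so the tool yaw is right.

```bash
python3 - <<'E'
from h import *
import pickle
W=pickle.load(open('w1.pkl','rb'));P=pose('top');S=pose('scene')
w=lambda u,v:np.array((160+u*.45,20+v*.45)); a=lambda u,v:np.array((180+u/3,130+v/3)); b=lambda u,v:np.array((180+u*.3,110+v*.3))
print('button',at_z('w',*w(407,306),46,W).round(1),'gap z16',at_z('w',*w(244,301),20,W).round(1),'tab',at_z('w',*w(249,325),40,W).round(1))
print('handle top',at_z('w',*w(494,222),98,W).round(1),'fit', at_z('w',*w(350,235),82,W).round(1))
for z in(80,92,):print('brk',at_z('w',*w(345,130),z,W).round(1))
yaw=.086
def T(q,dx,dy,z): c,s=np.cos(yaw),np.sin(yaw); return (q[0]+c*dx-s*dy,q[1]+s*dx+c*dy,z)
def L(q,r,n,lat=0): th=q[3]; return T(q,q[2]-r*np.cos(th)+n*np.sin(th),78+lat,92+r*np.sin(th)+n*np.cos(th))
def res(q):
    r=[]
    r+=list(.5*(proj('w',T(q,-52,40,46),W)-w(407,306)))
    r+=list(proj('w',T(q,0,0,98),W)-w(494,222))
    r+=list(proj('scene',T(q,0,0,98),S)-a(346,131)); r+=list(proj('scene',T(q,-52,40,46),S)-a(383,231))
    r+=list(proj('w',L(q,74,7),W)-w(342,213)); r+=list(proj('w',L(q,114,-7),W)-w(342,297))
    r+=list(proj('scene',L(q,114,0),S)-a(328,90)); r+=list(proj('scene',L(q,74,0),S)-a(300,120))
    r+=list(proj('scene',L(q,0,0),S)-a(242,170)); r+=list(proj('top',L(q,94,0),P)-b(430,186)) 
    return r
s=least=__import__('scipy.optimize').optimize.least_squares(res,[573,-14,40,1.],loss='soft_l1'); print(s.x.round(3),np.round(res(s.x),1))
q=s.x
for th in (q[3],0):
  q2=[*q[:3],th]; print('hinge',np.round(L(q2,0,0),1),'end',np.round(L(q2,94,7),1),'tip',np.round(L(q2,114,7),1))
E
```

```text
button [520.1  21.1  46. ] gap z16 [510.6 126.7  20. ] tab [498.5 119.6  40. ]
handle top [574.8 -14.8  98. ] fit [560.9  59.6  82. ]
brk [614.6  66.9  80. ]
brk [613.2  66.5  92. ]
[574.305 -15.253  49.027   0.856] [ 0.3  0.4  0.3  0.4 -1.5  0.4 -0.3 -2.6  0.3 -1.2 -0.1  1.9 -0.5  0.2
 -1.2  0.2  0.6  0.8 -0.6  0.3]
hinge [616.5  66.7  92. ] end [560.4  61.8 167.6] tip [547.3  60.7 182.7]
hinge [616.5  66.7  92. ] end [522.8  58.6  99. ] tip [502.9  56.9  99. ]
```

Request:
carry_out([
  {"dp": [42,-7,0],"roll": 0,"gripper": -1},
  {"dp": [84,-7,0],"roll": 0,"gripper": -1},
  {"dp": [84,-7,20],"roll": 0,"gripper": -1},
  {"dp": [84,-7,50],"roll": 0,"gripper": -1},
  {"dp": [84,-7,72],"roll": 0,"gripper": -1},
  {"dp": [84,-7,72],"roll": 0,"gripper": -1},
  {"dp": [84,-7,72],"roll": 0,"gripper": -1},
], newtons=10)

```text
clock: 3.45
eef_pos: [572.1, 60.8, 188.6]
eef_rot: [-3.142, 0.001, 0.084]
wrist_force: [0.0, -0.0, 0.7]
finger_gap: 51.2
finger_force: 0.0
```

Request:
carry_out([
  {"dp": [0,-2,0],"roll": 0,"gripper": -1},
  {"dp": [0,-2,0],"roll": 0,"gripper": -1},
  {"dp": [0,-2,0],"roll": 0,"gripper": -1},
  {"dp": [0,-2,0],"roll": 0,"gripper": -1},
  {"dp": [0,-2,0],"roll": 0,"gripper": -1},
  {"dp": [0,-2,0],"roll": 0,"gripper": -1},
  {"dp": [0,-2,0],"roll": 0,"gripper": -1},
  {"dp": [0,-2,0],"roll": 0,"gripper": -1},
  {"dp": [0,-2,0],"roll": 0,"gripper": -1},
  {"dp": [0,-2,0],"roll": 0,"gripper": -1},
  {"dp": [0,-2,0],"roll": 0,"gripper": -1},
])

```text
clock: 4.37
eef_pos: [572.1, 63.4, 188.2]
eef_rot: [3.142, 0.0, 0.085]
wrist_force: [-0.0, 0.3, -0.4]
finger_gap: 0.6
finger_force: 0.0
```

Request:
carry_out([
  {"dp": [0,0,12],"roll": 0,"gripper": -1},
  {"dp": [-2,0,22],"roll": 0,"gripper": -1},
  {"dp": [-13,0,31],"roll": 0,"gripper": -1},
  {"dp": [-19,0,38],"roll": 0,"gripper": -1},
  {"dp": [-26,0,46],"roll": 0,"gripper": -1},
  {"dp": [-31,0,54],"roll": 0,"gripper": -1},
  {"dp": [-36,0,62],"roll": 0,"gripper": -1},
  {"dp": [-40,0,71],"roll": 0,"gripper": -1},
  {"dp": [-43,0,80],"roll": 0,"gripper": -1},
])

```text
clock: 5.12
eef_pos: [528.8, 59.7, 107.2]
eef_rot: [-3.142, 0.0, 0.085]
wrist_force: [1.0, 0.4, 0.8]
finger_gap: 0.4
finger_force: 0.4
```

```bash
python3 - <<'E'
from h import *
im=viewer.camera('scene'); cv2.imwrite('pics/s2.png',cv2.resize(im[130:290,220:400,::-1],(675,600),interpolation=3))
E
```

```text
(no output)
```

View pics/s2.png

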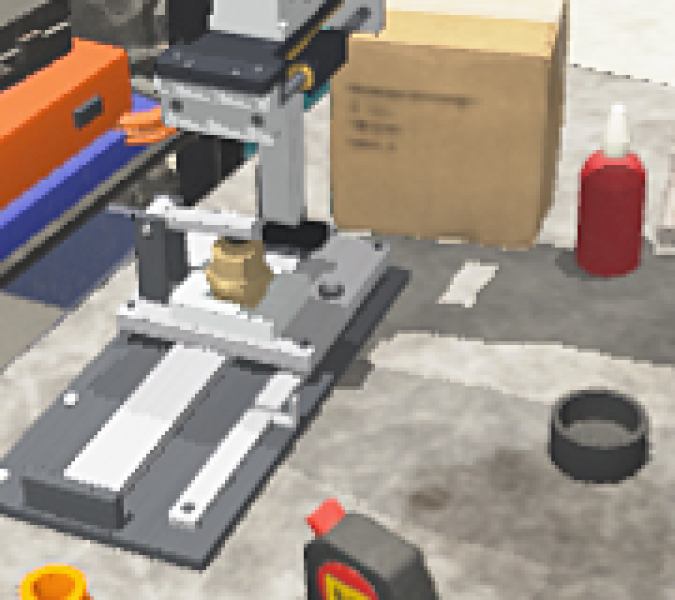

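The lever (crop x 120–320, y about 220) is nearly shut under the fingertips. I'll press on.

Request:
carry_out([
  {"dp": [-2,0,4],"roll": 0,"gripper": -1},
  {"dp": [-3,0,8],"roll": 0,"gripper": -1},
  {"dp": [-3,0,10],"roll": 0,"gripper": -1},
  {"dp": [-3,0,10],"roll": 0,"gripper": -1},
])

```text
clock: 5.5
eef_pos: [526.2, 59.5, 97.9]
eef_rot: [-3.142, 0.001, 0.085]
wrist_force: [-0.3, 0.2, -0.6]
finger_gap: 0.5
finger_force: 0.0
```

Request:
carry_out([
  {"dp": [0,0,1],"roll": 0,"gripper": -1},
  {"dp": [0,0,2],"roll": 0,"gripper": -1},
  {"dp": [0,0,3],"roll": 0,"gripper": -1},
  {"dp": [0,0,3],"roll": 0,"gripper": -1},
])

```text
clock: 5.83
eef_pos: [526.6, 59.6, 97.0]
eef_rot: [3.142, -0.001, 0.085]
wrist_force: [-10.0, -0.6, 19.6]
finger_gap: 0.7
finger_force: 9.7
```

Request:
carry_out([
  {"dp": [0,0,-30],"roll": 0,"gripper": -0.04},
  {"dp": [0,0,-63],"roll": 0,"gripper": -0.04},
])

```text
clock: 6.0
eef_pos: [525.4, 59.5, 157.8]
eef_rot: [-3.141, 0.003, 0.085]
wrist_force: [-0.2, 0.1, 0.8]
finger_gap: 10.7
finger_force: 0.0
```

```bash
python3 - <<'E'
from h import *
import pickle
from scipy.optimize import least_squares
W=pickle.load(open('w1.pkl','rb'));P=pose('top');S=pose('scene')
w=lambda u,v:np.array((160+u*.45,20+v*.45)); b=lambda u,v:np.array((180+u*.3,110+v*.3)); a=lambda u,v:np.array((180+u/3,130+v/3))
for wp,bp in [((597,225),(652,190)),((714,228),(728,140)),((716,517),(694,368))]:
    s=least_squares(lambda X:np.r_[proj('w',X,W)-w(*wp),proj('top',X,P)-b(*bp)],[560,-100,100]); print(s.x.round(),s.fun.round(1))
print('scene bottom corner', at_z('scene',*a(548,195),0,S).round(), at_z('scene',*a(388,186),0,S).round())
st=read_state(); print(st['eef_pos'],st['eef_rot'])
im=viewer.camera('wrist'); cv2.imwrite('pics/w2.png',cv2.resize(im[:,:,::-1],(800,500)))
E
```

```text
[ 581. -106.   -1.] [ 0.3 -0.3 -0.4  0.7]
[ 588. -149.   69.] [ 1.9 -3.4 -2.8  7.8]
[ 444. -129.  162.] [-2.7  1.9  5.  -5. ]
scene bottom corner [ 443. -151.    0.] [ 578. -101.    0.]
[525.37438298  59.45813901 157.8279402 ] [-3.14142306  0.00346516  0.08467948]
```

View pics/w2.png

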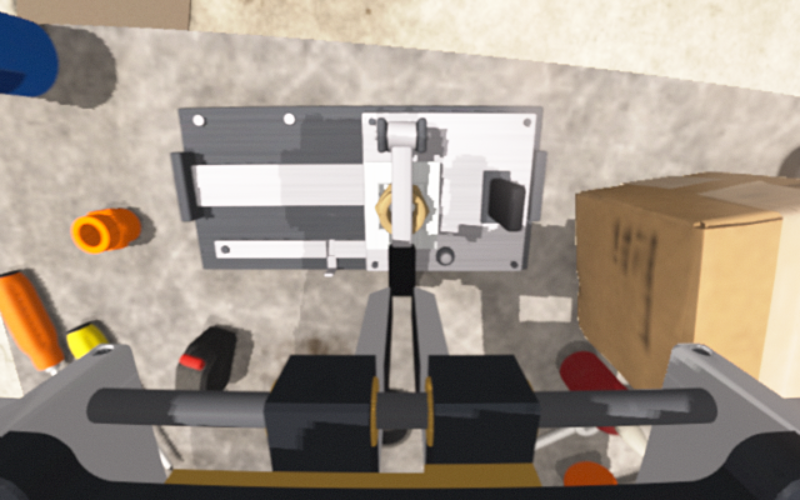

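```bash
python3 - <<'E'
from h import *
S=pose('scene')
a=lambda p:((p[0]-180)*3,(p[1]-130)*3)
for z in (0,100,120,140,160,180): print(z,np.round(a(proj('scene',(443,-149,z),S))),np.round(a(proj('scene',(580,-102,z),S))))
A=cv2.imread('pics/scene0.png'); cv2.imwrite('pics/box.png',cv2.resize(A[60:220,280:400],(600,800))[:600])
E
```

```text
0 [547. 196.] [386. 185.]
100 [553.  96.] [385.  85.]
120 [554.  75.] [385.  65.]
140 [555.  53.] [384.  43.]
160 [556.  32.] [384.  22.]
180 [558.   9.] [384.  -0.]
```

View pics/box.png

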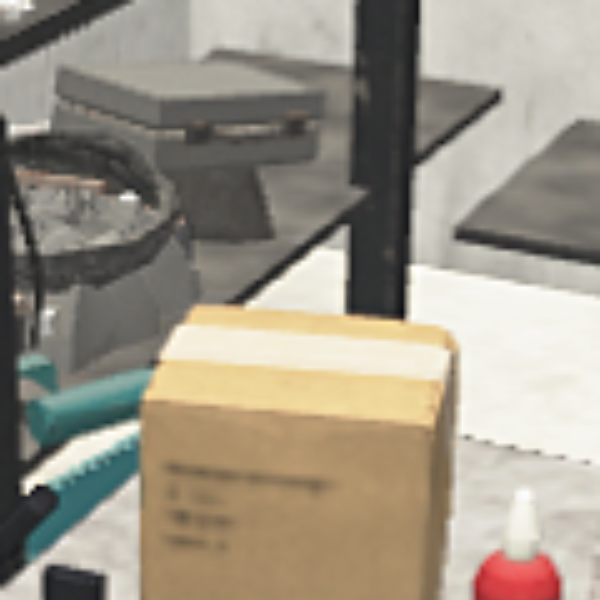

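Request:
carry_out([
  {"dp": [20,35,0],"roll": 0,"gripper": -0.04},
  {"dp": [42,70,0],"roll": 0,"gripper": -0.04},
  {"dp": [42,78,0],"roll": 0,"gripper": -0.04},
  {"dp": [42,78,20],"roll": 0,"gripper": -0.04},
  {"dp": [42,78,40],"roll": 0,"gripper": -0.04},
  {"dp": [42,78,40],"roll": 0,"gripper": -0.04},
  {"dp": [42,78,40],"roll": 0,"gripper": -0.04},
])

```text
clock: 6.63
eef_pos: [574.4, -14.6, 117.9]
eef_rot: [-3.141, 0.001, 0.085]
wrist_force: [-0.7, -0.3, 0.9]
finger_gap: 45.4
finger_force: 0.0
```

```bash
python3 - <<'E'
from h import *
st=read_state(); print(st['clock'],st['eef_pos'],st['eef_rot'],st['finger_gap'])
P=pose('wrist'); im=viewer.camera('wrist'); cv2.imwrite('pics/w3.png',im[150:400,180:500,::-1].repeat(2,0).repeat(2,1))
for X in [(574.4,-15,98),(520.5,20.5,46)]: print(proj('w',X,P).round())
E
```

```text
6.6333 [574.42469934 -14.56199213 117.92883837] [-3.14129664e+00  1.48441731e-03  8.47189459e-02] 45.37843681436534
[322. 231.]
[281. 258.]
```

View pics/w3.png

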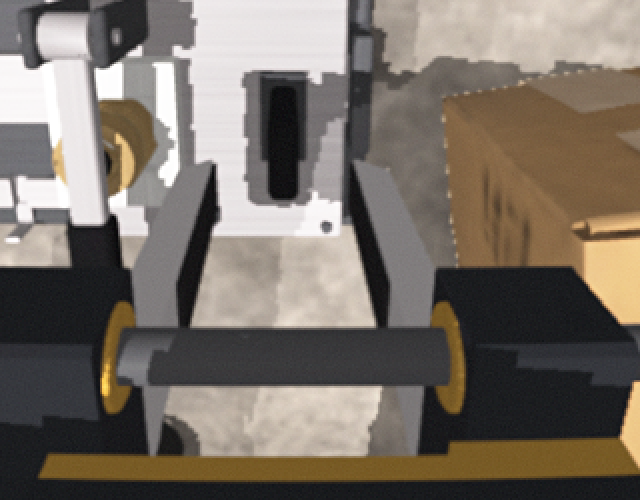

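The handle top, at crop (283,145), is centred between the open fingers. I'll descend and grip.

Request:
carry_out([
  {"dp": [2,0,20],"roll": 0,"gripper": -0.04},
  {"dp": [2,0,40],"roll": 0,"gripper": -0.04},
  {"dp": [2,0,52],"roll": 0,"gripper": -0.04},
  {"dp": [2,0,52],"roll": 0,"gripper": -0.04},
  {"dp": [2,0,52],"roll": 0,"gripper": -1},
  {"dp": [2,0,52],"roll": 0,"gripper": -1},
  {"dp": [2,0,52],"roll": 0,"gripper": -1},
  {"dp": [2,0,52],"roll": 0,"gripper": -1},
  {"dp": [2,0,52],"roll": 0,"gripper": -1},
  {"dp": [2,0,52],"roll": 0,"gripper": -1},
  {"dp": [2,0,52],"roll": 0,"gripper": -1},
  {"dp": [2,0,52],"roll": 0,"gripper": -1},
], newtons=30)

```text
clock: 7.68
eef_pos: [576.9, -14.4, 66.7]
eef_rot: [-3.142, -0.001, 0.085]
wrist_force: [-1.6, 1.5, 5.3]
finger_gap: 11.7
finger_force: 30.0
```

Request:
carry_out([
  {"dp": [0,-5,0],"roll": 0,"gripper": -1},
  {"dp": [0,-15,0],"roll": 0,"gripper": -1},
  {"dp": [0,-25,0],"roll": 0,"gripper": -1},
  {"dp": [0,-35,0],"roll": 0,"gripper": -1},
  {"dp": [0,-45,0],"roll": 0,"gripper": -1},
  {"dp": [0,-55,0],"roll": 0,"gripper": -1},
  {"dp": [0,-65,0],"roll": 0,"gripper": -1},
  {"dp": [0,-75,0],"roll": 0,"gripper": -1},
  {"dp": [0,-80,0],"roll": 0,"gripper": -1},
  {"dp": [0,-80,0],"roll": 0,"gripper": -1},
])

```text
clock: 8.52
eef_pos: [570.1, 66.1, 66.8]
eef_rot: [-3.141, -0.001, 0.085]
wrist_force: [-2.7, 4.6, 5.6]
finger_gap: 12.2
finger_force: 30.0
```

```bash
python3 - <<'E'
from h import *
st=read_state(); print(st['eef_pos'],st['wrist_force'],st['finger_gap'])
im=viewer.camera('scene'); cv2.imwrite('pics/s4.png',cv2.resize(im[160:290,200:360,::-1],(738,600),interpolation=3))
E
```

```text
[570.09226236  66.12149735  66.76168092] [-2.71999427  4.56398891  5.59031547] 12.174739913383243
```

View pics/s4.png

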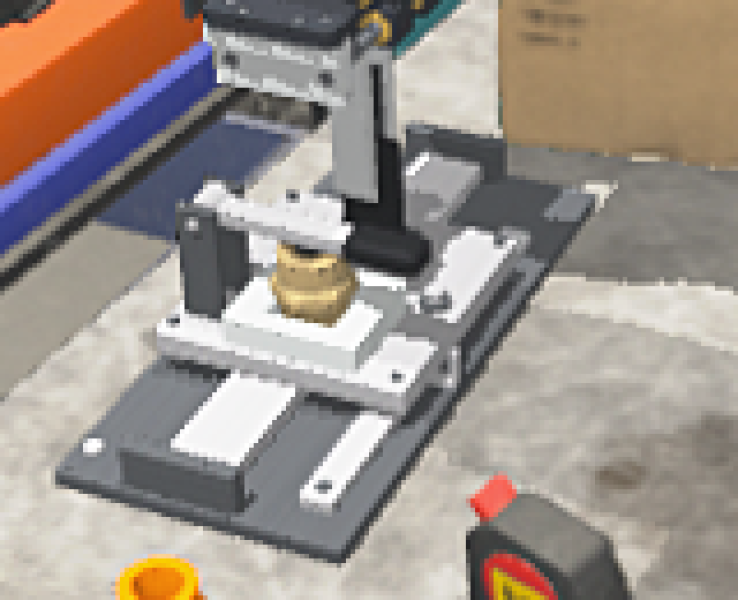

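The lever is shut over the brass fitting (crop 200–430, y 190–270). The button at (437,300) is still about 20 mm short of the tab at (452,370).

Request:
carry_out([
  {"dp": [0,-4,0],"roll": 0,"gripper": -1},
  {"dp": [0,-8,0],"roll": 0,"gripper": -1},
  {"dp": [0,-12,0],"roll": 0,"gripper": -1},
  {"dp": [0,-13,0],"roll": 0,"gripper": -1},
  {"dp": [0,-13,0],"roll": 0,"gripper": -1},
])

```text
clock: 8.98
eef_pos: [569.1, 78.3, 66.8]
eef_rot: [3.141, -0.001, 0.085]
wrist_force: [-2.8, 0.2, 6.0]
finger_gap: 11.9
finger_force: 30.0
```

Request:
carry_out([
  {"dp": [0,-1,0],"roll": 0,"gripper": -1},
  {"dp": [0,-2,0],"roll": 0,"gripper": -1},
  {"dp": [0,-2,0],"roll": 0,"gripper": -1},
  {"dp": [0,-2,0],"roll": 0,"gripper": -1},
])

```text
clock: 9.32
eef_pos: [568.9, 80.0, 66.7]
eef_rot: [3.141, -0.001, 0.085]
wrist_force: [-2.5, -1.4, 6.2]
finger_gap: 11.8
finger_force: 30.0
```

Request:
carry_out([
  {"dp": [0,-1,0],"roll": 0,"gripper": -1},
  {"dp": [0,-2,0],"roll": 0,"gripper": -1},
  {"dp": [0,-2,0],"roll": 0,"gripper": -1},
  {"dp": [0,-2,0],"roll": 0,"gripper": -1},
])

```text
clock: 9.65
eef_pos: [568.7, 82.0, 66.7]
eef_rot: [3.141, -0.001, 0.085]
wrist_force: [-2.7, -0.8, 7.6]
finger_gap: 11.8
finger_force: 30.0
```

Request:
carry_out([
  {"dp": [0,-1,0],"roll": 0,"gripper": -1},
  {"dp": [0,-1.5,0],"roll": 0,"gripper": -1},
  {"dp": [0,-1.5,0],"roll": 0,"gripper": -1},
])

```text
clock: 9.9
eef_pos: [568.6, 83.3, 66.7]
eef_rot: [3.141, -0.001, 0.085]
wrist_force: [-2.7, -3.0, 5.9]
finger_gap: 11.8
finger_force: 30.0
```

Request:
carry_out([
  {"dp": [0,-1,0],"roll": 0,"gripper": -1},
  {"dp": [0,-1.5,0],"roll": 0,"gripper": -1},
  {"dp": [0,-1.5,0],"roll": 0,"gripper": -1},
])

```text
clock: 10.15
eef_pos: [568.5, 84.8, 66.8]
eef_rot: [3.141, -0.001, 0.085]
wrist_force: [-1.7, -2.0, 5.9]
finger_gap: 11.9
finger_force: 30.0
```

Request:
carry_out([
  {"dp": [0,-1,0],"roll": 0,"gripper": -1},
  {"dp": [0,-1.5,0],"roll": 0,"gripper": -1},
  {"dp": [0,-1.5,0],"roll": 0,"gripper": -1},
])

```text
clock: 10.4
eef_pos: [568.4, 86.3, 66.8]
eef_rot: [3.141, -0.001, 0.085]
wrist_force: [-1.7, -2.3, 6.3]
finger_gap: 12.2
finger_force: 30.0
```

Request:
carry_out([
  {"dp": [0,-1,0],"roll": 0,"gripper": -1},
  {"dp": [0,-1.5,0],"roll": 0,"gripper": -1},
  {"dp": [0,-1.5,0],"roll": 0,"gripper": -1},
])

```text
clock: 10.65
eef_pos: [568.2, 88.0, 66.8]
eef_rot: [3.141, -0.001, 0.085]
wrist_force: [-2.5, 0.1, 6.1]
finger_gap: 12.1
finger_force: 30.0
```

```bash
python3 - <<'E'
from h import *
st=read_state(); print(st['eef_pos'],st['wrist_force'],st['finger_gap'])
im=viewer.camera('scene'); cv2.imwrite('pics/s5.png',cv2.resize(im[205:255,270:320,::-1],(600,600),interpolation=3))
E
```

```text
[568.23116464  87.99300878  66.76967067] [-2.50587518  0.09956161  6.08573227] 12.076997578820382
```

View pics/s5.png

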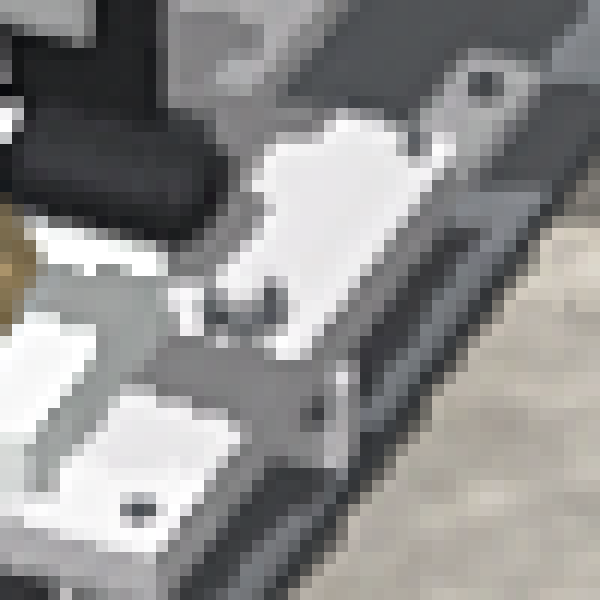

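The button at crop (245,300) is nearly abreast of the tab at (345,400). The drag has just dropped from 2 N to 0, so the ball is at the edge of the notch. I'll creep on.

Request:
carry_out([
  {"dp": [0,-1,0],"roll": 0,"gripper": -1},
  {"dp": [0,-1,0],"roll": 0,"gripper": -1},
  {"dp": [0,-1,0],"roll": 0,"gripper": -1},
])

```text
clock: 10.95
eef_pos: [568.1, 89.3, 66.7]
eef_rot: [-3.141, -0.001, 0.085]
wrist_force: [-2.7, 2.0, 6.9]
finger_gap: 11.9
finger_force: 30.0
```

Request:
carry_out([
  {"dp": [0,-1,0],"roll": 0,"gripper": -1},
  {"dp": [0,-1,0],"roll": 0,"gripper": -1},
  {"dp": [0,-1,0],"roll": 0,"gripper": -1},
])

```text
clock: 11.2
eef_pos: [568.0, 90.3, 66.7]
eef_rot: [-3.141, -0.001, 0.085]
wrist_force: [-3.0, 0.2, 6.2]
finger_gap: 12.0
finger_force: 30.0
```

Request:
carry_out([
  {"dp": [0,-1,0],"roll": 0,"gripper": -1},
  {"dp": [0,-1,0],"roll": 0,"gripper": -1},
  {"dp": [0,-1,0],"roll": 0,"gripper": -1},
])

```text
clock: 11.45
eef_pos: [568.0, 90.8, 66.7]
eef_rot: [3.141, -0.001, 0.085]
wrist_force: [-1.8, -2.7, 6.0]
finger_gap: 11.6
finger_force: 30.0
```

Request:
carry_out([
  {"dp": [0,-1,0],"roll": 0,"gripper": -1},
  {"dp": [0,-1,0],"roll": 0,"gripper": -1},
  {"dp": [0,-1,0],"roll": 0,"gripper": -1},
])

```text
clock: 11.7
eef_pos: [568.0, 91.2, 66.8]
eef_rot: [3.14, -0.0, 0.084]
wrist_force: [-1.5, -7.3, 6.8]
finger_gap: 11.9
finger_force: 30.0
```

The 7 N resistance shows the ball is seated. I'll ease back to take off the load, then check that it also resists backwards.

Request:
carry_out([
  {"dp": [0,1.2,0],"roll": 0,"gripper": -1},
  {"dp": [0,2.4,0],"roll": 0,"gripper": -1},
  {"dp": [0,2.4,0],"roll": 0,"gripper": -1},
  {"dp": [0,2.4,0],"roll": 0,"gripper": -1},
])

```text
clock: 12.03
eef_pos: [568.0, 90.2, 66.7]
eef_rot: [-3.141, -0.001, 0.085]
wrist_force: [-2.5, 3.7, 5.8]
finger_gap: 11.6
finger_force: 30.0
```

Request:
carry_out([
  {"dp": [0,-1,0],"roll": 0,"gripper": -1},
  {"dp": [0,-1,0],"roll": 0,"gripper": -1},
  {"dp": [0,-1,0],"roll": 0,"gripper": -1},
  {"dp": [0,-1,0],"roll": 0,"gripper": -1},
])

```text
clock: 12.37
eef_pos: [568.0, 90.6, 66.7]
eef_rot: [3.141, -0.001, 0.085]
wrist_force: [-2.3, -1.7, 6.5]
finger_gap: 11.8
finger_force: 30.0
```

```bash
python3 - <<'E'
from h import *
st=read_state(); print(st['eef_pos'],st['wrist_force'],st['finger_gap'])
im=viewer.camera('scene'); cv2.imwrite('pics/s6.png',cv2.resize(im[170:270,220:340,::-1],(720,600),interpolation=3))
E
```

```text
[567.99612586  90.62552264  66.74300619] [-2.28502134 -1.6569923   6.53610313] 11.793029409917319
```

View pics/s6.png

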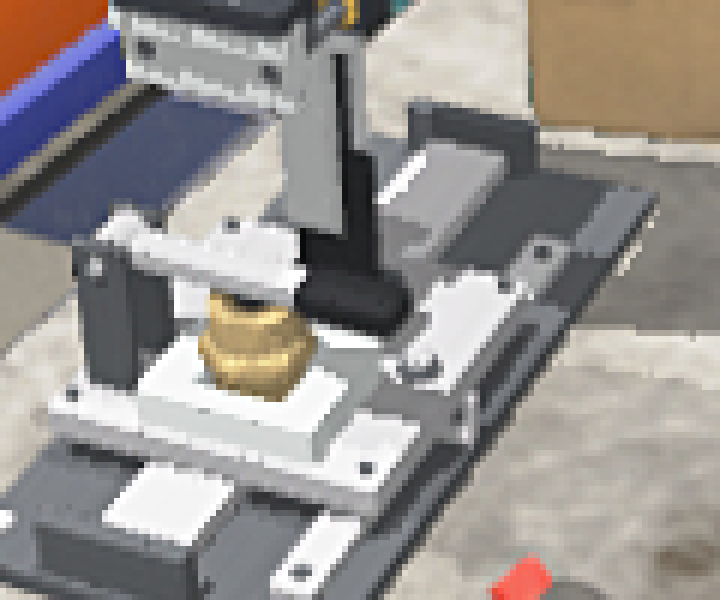

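The lever is shut over the brass fitting (crop 100–410, y 215–330). The button at (425,365) is abreast of the tab at (470,420). The ball resists both ways and the load is near zero, so I'll hand it in.

```bash
python3 -c "
from cell import manip; print(manip.sign_off())"
```

```text
the job is handed in; nothing more can be done
None
```

The job is handed in at about 12 s of the 51 s allowed: clamp lever shut on the brass fitting, carriage about 105 mm to the left with the ball seated in the notch (it resists pushing both ways), handle still gripped, and the chisel and tape measure left alone.

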